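Turn the recipe binder to its next leaf

ROBOT

A 6-joint arm with a two-finger parallel gripper is mounted at the origin on the work surface. World frame = base frame: x ahead of the robot, y to its left, z up, the work surface at z = 0. Lengths are in m, angles in rad, forces in N, time in s.
With the tool pointing down it reaches from about 0.275 to 0.725 m from the base axis. Payload 5.6 kg.
Tool frame: the origin (TCP) lies between the finger pads; the fingertips stand 25 mm ahead of it and the grasp point (between the pads) lies 6 mm ahead of it (manip.tcp_to_tips is the distance from the TCP to the fingertips, in m); z points along the fingers, y is the direction in which the jaws open and shut (so a half turn about z gives the same grasp; the last joint's range is limited). The gripper opens to 85 mm and grips with 20 to 120 N. Pads are 22 mm wide; open, the fingers measure 114 mm over their backs; the gripper's body (76 mm by 85 mm) begins 54 mm behind the grasp point. The pads swing forward as they close: fully open they stand 13 mm farther back than shut.
Start: joints at [-0.93, 0.255, 0.108, 0, -1.424, -0.285], TCP at [0.192, -0.516, 0.256] pointing down, gripper open.
Joint ranges: [-2.95, 2.95], [-1.21, 1.97], [-1.09, 1.5], [-2.87, 1.71], [-2.94, -0.07], [-3.05, 3.05]. Speed limits (rad/s): [2.57, 2.57, 3.14, 3.14, 3.14, 3.14].

INTERFACE

Orientations are given as a unit quaternion [x, y, z, w].
In Python, from station import monitor, snapshot, camera_model, manip, look_for, mark_of gives the robot as it stands.
- The arm moves only by the tool arm_command, never from a script. Its argument "motion" is a list of rows, each a list of 7 numbers: the shift along the tool's x, y, z normalised to -1 to 1, where 1 is 0.02 m, then the turn, a rotation vector about the tool's x, y, z normalised to -1 to 1, where 1 is 0.1 rad, then the opening, from 0 (shut) to 1 (fully open). In form: [[dx, dy, dz, rx, ry, rz, gripper], ...]. A call has 1 to 10 rows; each row shifts and turns the commanded pose from where the row before left it, along the tool's axes as they then stand; what a row does not reach is not made up. A row lasts 1/10 s, in which the tool goes at most 50 mm and 8.59 degrees, less where a joint would pass 70% of its speed; a pose out of reach is approached as far as the arm can. A call with a number of a shift or a turn outside -1 to 1 is refused whole. A call with a gripper value outside its range is refused whole. The fingers move at their own pace and stop on an object; "grip_force" is the grip in N (left out, the last holds). Time passes only in rows, so rows that do not move let the fingers close. It gives the time, the measured TCP pose, the force and the opening at its end, in the units of the state.
- monitor.get_obs(): the state, without advancing time (a new reading comes with each control period).
- snapshot(name): name is "scene" or "top" or "wrist"; returns the picture (480x640x3 uint8, red, green, blue); there is no depth.
- camera_model(name): a dict with "fx", "fy", "cx", "cy" (pixels), "k1" (the pictures are not rectified: a ray, as slopes to the right and down, at radius r is drawn at 1 + k1 r^2 times it, then the intrinsics apply), "world_from_camera" (4x4, takes a point from camera to world coordinates). Camera axes: x right, y down, z forward; pixel columns grow to the right and rows downward; lengths in m; the calibration is good to about 2 mm. A picture is of the moment at which its call begins: read the wrist's pose just before it. camera_model takes no time and is no camera call; for the wrist camera it gives the pose at the moment of the call.
- manip.close_job(): hands the job in, once; it reports no verdict.
Trained networks look in the newest picture that a camera, given by its name, has taken for a name from the list of things; names that differ only in an ending like _2 or _b are one class to them, and where a whole thing is asked for, a point or a joint stands for the part that bears it (a point fixed in the world has none). Each returns a list of dicts, best first, with "score" (0 to 1); they miss things now and then, are a little off and sometimes report something else, mostly with a low value. They report only what shows in the picture. A call takes as long as a camera call.
- look_for(target, camera): "bbox" ([centre column, centre row, width, height] in pixels, round what is visible of it).
- mark_of(target, camera): "location" ([column, row] in pixels: a listed point, or the origin of a listed thing).
The state is a dict: "time": time; "q": joint angles; "qvel": joint speeds; "joint_torque": joint torques, N m; "tcp_pos": TCP position; "orientation": TCP orientation; "ft_force": force on the tool from outside, world axes, zero at the start; "moment": the same for the moment, N m; "gripper_width": opening from 0.0 (shut) to 1.0 (fully open).
Only numpy, scipy, OpenCV 4.12 (cv2) and the standard library are available. Lean on these libraries where they do the work, as an engineer would, in place of code of your own. Each camera call takes 0.05 s, during which the arm holds its last target.

TASK

The recipe binder lies open on the worktop. With the fingertips, turn the top leaf of its right-hand side (the robot's right) over the rings and press it down flat on the left-hand side, to show the next recipe. Turn that one leaf only, do not pinch or force it, leave the things around the binder where they are, and end clear of it.

Things in the scene. Friction and masses are not known exactly. Their poses are not given: they have to be found in the camera images.
- binder: A5 ring binder, open flat, fixed, grey covers 3 mm thick: 232 mm along x (the spine, away from the robot), 440 along y (left +y). Origin under the spine's middle. Each side holds a block of sheets 13 to 160 mm from the spine's middle, top 42 mm high. Steel rings arch over the spine to 59 mm. On the left block lies an already turned, fixed leaf, top face 47 mm high, its tab at x = +72 mm.
- spine (a point): Point on the axis about which the top leaf turns, at the middle of the spine, 50 mm above the worktop. Axes as the binder's: x along the turning axis, y to the left, z up.
- top_leaf (a joint): Angle (rad) of the leaf to turn: 0 = flat on the right, 1.57 = upright on the rings, 3.14 = flat on the left. Stiff grey board with paper facings, 4.2 mm thick, 75 g, 214 mm along the spine, reaching 168 mm from the axis. Tight on its rings: it stays at any angle where it is left, takes 1 to 1.5 N at its free edge to turn and will not fall flat by itself. Starts at 0 to 0.25 rad.
- top_leaf_tab (a point): Tab of that leaf, mid-thickness, 177 mm from the axis, at the middle of the free edge (binder x = 0): 60 mm long along the spine, sticking out from 168 to 186 mm from the axis. Under it is free space down to the cover: the sheets end at 160 mm, the leaf below at 168 mm but for its own tab. Axes turn with the leaf and equal the binder's when flat on the right: -y from axis to tab.
- next_leaf (a joint): Angle (rad) of the next leaf, alike and as stiff, lying under the top leaf with its axis 44.5 mm above the worktop: 0 = flat on the right. It starts at 0 and is to stay there. Same size of board and tab. (Solids top_leaf_c2 and _c3 are the front facing and tab label of the top leaf, _c4 and _c5 those of its back.)
- next_leaf_tab (a point): Tab of the next leaf (60 mm long), 177 mm from the axis, at binder x = -72 mm, nearer the robot than the top leaf's tab; a 12 mm gap along the spine separates the two tabs.
- pepper_mill: Loose dark wooden mill, 54 mm wide, 150 mm tall, beyond the binder; origin under its foot.
- salt_mill: Loose pale wooden mill, 54 mm wide, 117 mm tall, beyond the binder; origin under its foot.
- mug: Loose white mug, 80 mm wide, 92 mm tall, left of the binder; origin under its foot.
- spice_jar: Loose glass jar, 44 mm wide, 88 mm tall, left of the binder; origin under its foot.
- kitchen_timer: Loose round kitchen timer, 64 mm wide, 48 mm tall, beyond the binder; origin under its foot.
- wooden_spoon: Loose wooden spoon lying on the worktop right of the binder, 260 mm long, roughly along the spine's direction.
- prep_bowl: Loose blue bowl, 110 mm wide, 50 mm tall, beyond the binder to the left; origin under its foot.

How it is judged:
By the outcome, as a careful person would: the job done as asked, in the order asked, and still so for the second after the job is handed in, with the robot touching nothing.
It also fails if it takes over 56 s, if anything falls off the work surface, if the arm or the gripper's body presses on something with over 40 N, if the wrist force passes 120 N, or if a joint passes its speed limit or range.

## Working session

There is one attempt and no reset: what is moved stays moved. The work goes in short steps, Python scripts to look and compute and a tool call to move; the robot and the scene stay as the last step left them, time stands still between calls to the robot, and variables do not carry over. Pictures are saved under pics/ and viewed, and the job is handed in when it is done.

Besides the shell and the picture viewer there is one more tool, called after "Request:" as name(argument=value, ...), one argument or row to a line, values as JSON. arm_command: Moves the arm, as the interface text tells. Its arguments: {"type":"object","properties":{"motion":{"type":"array"},"grip_force":{"type":"number"}},"required":["motion"]}

```bash
ls; mkdir -p pics
python3 - <<'E'
from station import monitor, snapshot, camera_model, manip, look_for, mark_of
import cv2
o=monitor.get_obs(); print(o)
for c in ["scene","top","wrist"]:
    im=snapshot(c); cv2.imwrite(f"pics/{c}0.png",im[:,:,::-1])
    m=camera_model(c); print(c,m)
    for t in ["spine","top_leaf_tab","next_leaf_tab","binder"]:
        try: print(t,[(r['location'],r['score']) for r in mark_of(t,c)[:2]])
        except Exception as e: print(t,e)
print(monitor.get_obs()['time'])
E
```

```text
pics
{'time': 0.0, 'q': array([-9.30395519e-01,  2.55723659e-01,  1.07006589e-01, -5.03320407e-04,
       -1.42388317e+00, -2.84605773e-01]), 'qvel': array([ 5.27171142e-04, -1.50792689e-03, -1.47538749e-03,  3.35594409e-05,
        7.32981244e-05,  4.30617624e-05]), 'joint_torque': array([-9.88783322e-04, -3.86639822e+01,  2.37944716e+01,  5.36516815e+00,
       -5.97392602e-03, -2.51621188e-06]), 'tcp_pos': array([ 0.1914973 , -0.51510756,  0.2554045 ]), 'orientation': array([-1.76924108e-01,  9.84224052e-01,  9.18260409e-04, -1.79679994e-04]), 'ft_force': array([ 0.72063717,  0.02305455, -0.71067435]), 'moment': array([ 0.01827457,  0.02503394, -0.00483499]), 'gripper_width': 1.0021339146583386}
scene {'fx': 456.7588516752104, 'fy': 456.7588516752104, 'cx': 319.6148719984225, 'cy': 237.54612810733377, 'k1': -0.05960861794622817, 'world_from_camera': array([[ 0.17298017,  0.80737273, -0.56411624,  1.16369602],
       [ 0.98492396, -0.14084984,  0.10042965, -0.05122309],
       [ 0.00162848, -0.57298394, -0.81956498,  0.97239397],
       [ 0.        ,  0.        ,  0.        ,  1.  
[... 569 characters left out ...]
 ]])}
spine [([352.5, 274.9], 0.84)]
top_leaf_tab [([442.0, 274.5], 0.97)]
next_leaf_tab [([436.1, 307.0], 0.68)]
binder [([352.0, 277.4], 0.86)]
wrist {'fx': 392.96038672192935, 'fy': 392.96038672192935, 'cx': 316.826192108179, 'cy': 243.1687126155358, 'k1': -0.0655489893835758, 'world_from_camera': array([[-3.48548283e-01,  9.03881556e-01,  2.48016585e-01,
         1.27757161e-01],
       [ 9.37290793e-01,  3.36195120e-01,  9.19717864e-02,
        -5.38031126e-01],
       [-2.50364088e-04,  2.64520270e-01, -9.64380093e-01,
         3.75061817e-01],
       [ 0.00000000e+00,  0.00000000e+00,  0.00000000e+00,
         1.00000000e+00]])}
spine []
top_leaf_tab []
next_leaf_tab []
binder []
0.75
```

View pics/scene0.png

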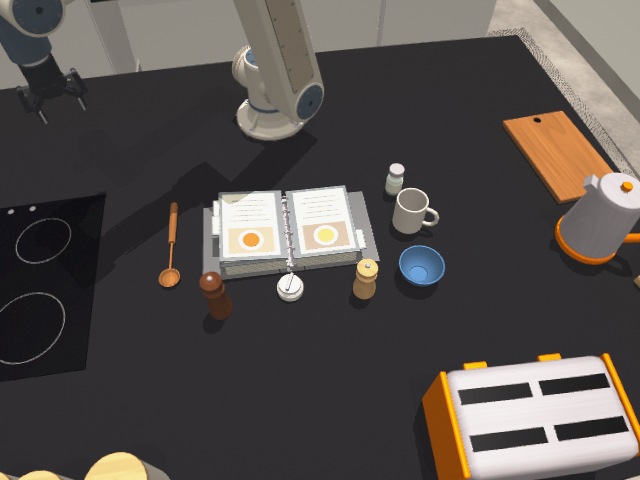

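View pics/top0.png

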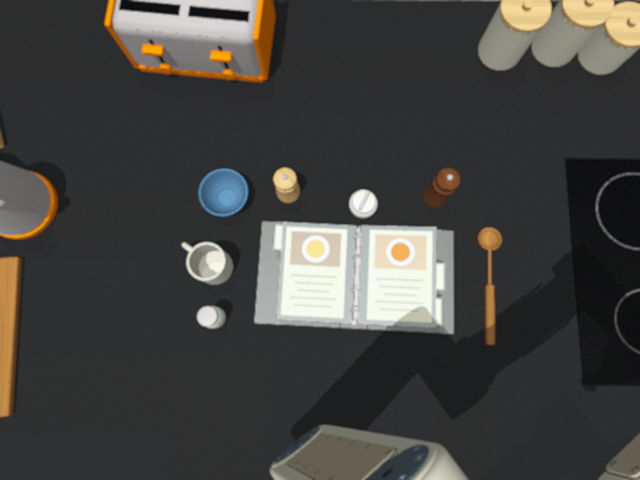

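View pics/wrist0.png

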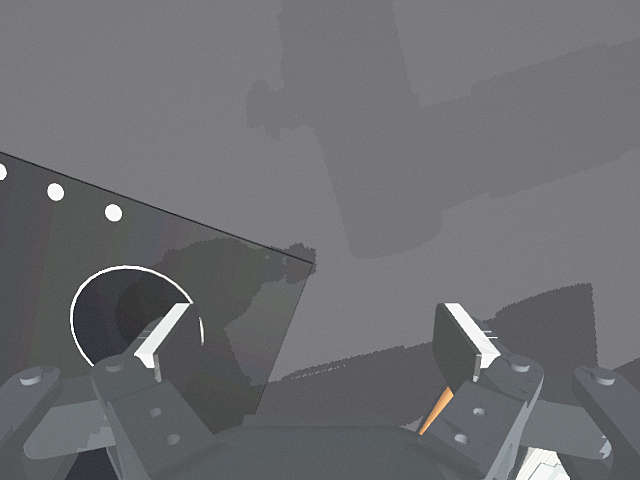

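The scene picture shows the open binder with its spine at about (288,225) and the tabs on the left at (216,210–228). The top picture has the spine at (355,275), the top leaf tab at (440,276) and the next leaf tab at (438,311). Next I turn these into positions.

```bash
cat > h.py <<'E'
import numpy as np, cv2
from station import monitor, snapshot, camera_model, manip, look_for, mark_of
def ray(m,p):
    K=np.array([[m['fx'],0,m['cx']],[0,m['fy'],m['cy']],[0,0,1.]])
    u=cv2.undistortPoints(np.array([[p]],float),K,np.array([m['k1'],0,0,0.]))[0,0]
    T=np.array(m['world_from_camera']); return T[:3,3],T[:3,:3]@np.array([u[0],u[1],1])
def atz(m,p,z):
    o,d=ray(m,p); return o+d*(z-o[2])/d[2]
def tri(ms,ps):
    A=np.zeros((3,3));b=np.zeros(3);r=[ray(m,p) for m,p in zip(ms,ps)]
    for o,d in r:
        d=d/np.linalg.norm(d);P=np.eye(3)-np.outer(d,d);A+=P;b+=P@o
    x=np.linalg.solve(A,b)
    return x,[np.linalg.norm((np.eye(3)-np.outer(d,d)/(d@d))@(x-o)) for o,d in r]
def proj(m,X):
    T=np.linalg.inv(m['world_from_camera']);c=T[:3,:3]@X+T[:3,3];u=c[:2]/c[2];s=1+m['k1']*(u@u)
    return np.array([m['fx']*u[0]*s+m['cx'],m['fy']*u[1]*s+m['cy']])
E
python3 - <<'E'
from h import *
t=camera_model('top');s=camera_model('scene')
print('spine',tri([t,s],[(352.5,274.9),(287.3,222.9)]),atz(t,(352.5,274.9),.05),atz(s,(287.3,222.9),.05))
print('binder',atz(t,(352,277.4),0),atz(s,(285.3,235.4),0))
print('tab',tri([t,s],[(442,274.5),(217.9,228.7)]))
print('ntab',atz(t,(436.1,307),.0445),atz(s,(215.7,208.7),.0445))
for c,x0,y0 in(("top",230,190),("scene",170,160)):
    im=cv2.imread(f"pics/{c}0.png")[y0:y0+150,x0:x0+240 if c=="top" else x0+220]
    cv2.imwrite(f"pics/{c}0z.png",cv2.resize(im,None,fx=3.3,fy=3.3,interpolation=cv2.INTER_CUBIC))
E
```

```text
spine (array([ 0.46490668, -0.00702678,  0.04202451]), [np.float64(0.003308816239547767), np.float64(0.0033088162395477913)]) [ 0.46430263 -0.00329517  0.05      ] [ 0.47042575 -0.01065646  0.05      ]
binder [ 0.46462033 -0.00495524  0.        ] [ 0.47229057 -0.01900129  0.        ]
tab (array([ 0.46748018, -0.18770163,  0.06368388]), [np.float64(0.005209942012545503), np.float64(0.005209942012545489)])
ntab [ 0.39925688 -0.18298056  0.0445    ] [ 0.3883932  -0.18795379  0.0445    ]
```

View pics/top0z.png

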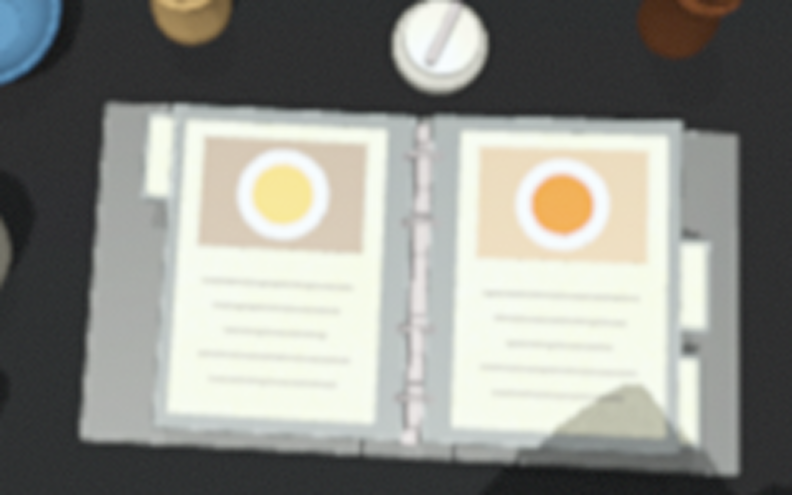

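View pics/scene0z.png

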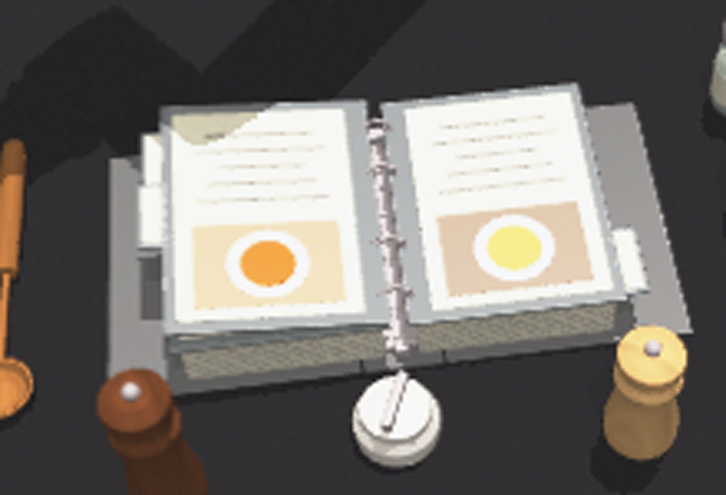

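```bash
cat > fit.py <<'E'
from h import *
from scipy.optimize import least_squares
t=camera_model('top');s=camera_model('scene')
def leaf(x,r,a,z0,th=.0021): return np.array([x,-r*np.cos(a)-th*np.sin(a),z0+r*np.sin(a)+th*np.cos(a)])
L=[] # cam, pix, kind
def T(p): return ((p[0]+.5)/3.3-.5+230,(p[1]+.5)/3.3-.5+190)
def S(p): return ((p[0]+.5)/3.3-.5+170,(p[1]+.5)/3.3-.5+160)
C=lambda x,y,z:(lambda a:np.array([x,y,z]))
top=lambda x,r:(lambda a:leaf(x,r,a,.05))
nx=lambda x,r:(lambda a:leaf(x,r,0,.0445))
obs=[(t,T((105,102)),C(.116,.22,.003)),(t,T((79,439)),C(-.116,.22,.003)),(t,T((738,474)),C(-.116,-.22,.003)),(t,T((740,133)),C(.116,-.22,.003)),
(t,T((683,121)),top(.107,.168)),(t,T((709,241)),top(.03,.186)),(t,T((708,331)),top(-.03,.186)),(t,T((699,358)),nx(-.042,.186)),(t,T((697,445)),nx(-.102,.186)),
(s,S((108,157)),C(-.116,-.22,.003)),(s,S((632,104)),C(-.116,.22,.003)),(s,S((691,331)),C(.116,.22,.003)),
(s,S((161,107)),top(-.107,.168)),(s,S((162,333)),top(.107,.168)),(s,S((138,187)),top(-.03,.186)),(s,S((138,247)),top(.03,.186)),(s,S((143,135)),nx(-.102,.186))]
def f(v):
    c,sn=np.cos(v[2]),np.sin(v[2]);R=np.array([[c,-sn,0],[sn,c,0],[0,0,1]])
    r=[]
    for m,p,k in obs: r+=list(proj(m,R@k(v[3])+[v[0],v[1],0])+(v[4:6] if m is t else v[6:8])-p)
    return np.array(r+[v[4],v[5],v[6],v[7]])
q=least_squares(f,[.465,-.007,0,.1,0,0,0,0],loss='soft_l1');print(q.x);print(f(q.x)[:-4].reshape(-1,2).round(1))
J=q.jac;print(np.sqrt(np.diag(np.linalg.inv(J.T@J))))
E
python3 fit.py
python3 - <<'E'
from h import *
t=camera_model('top');s=camera_model('scene')
for n in ["pepper_mill","salt_mill","mug","spice_jar","kitchen_timer","prep_bowl"]:
    snapshot
E
```

```text
[ 0.46786642 -0.01142005 -0.03417995  0.1090104  -0.14645628 -0.36503563
 -0.37139099 -0.02350974]
[[ 0.2  0.1]
 [ 0.1 -0.4]
 [-0.6 -0.1]
 [-1.   0.3]
 [-0.4  0.3]
 [ 0.1 -0.4]
 [ 0.2  0.6]
 [ 0.5 -1. ]
 [ 1.   1. ]
 [ 0.6  0.5]
 [ 0.7 -0.5]
 [ 0.6  0.4]
 [-0.4 -0.1]
 [ 0.4  0.7]
 [-0.4 -0.9]
 [-0.3  0.4]
 [-0.5 -0.5]]
[0.00206926 0.0018376  0.00355083 0.01713768 0.82123702 0.91657712
 0.7424804  0.69362956]
```

Run:
```python
import numpy as np
from scipy.spatial.transform import Rotation as R
def rot(a,t): return R.from_euler(a,t)
def fk(q,p=None,s4=-1):
    p=q[1]-q[2] if p is None else p
    return rot('z',q[0])*rot('y',p)*rot('x',s4*q[3])*rot('y',-q[4])*rot('x',-q[5])
q0=[-0.93,0.255,0.108,0,-1.424,-0.285]
Rt=R.from_quat([-1.76924108e-01,9.84224052e-01,9.18260409e-04,-1.79679994e-04])
C=fk(q0).inv()*Rt; print(C.as_matrix().round(2))
yaw=-.034
for tilt in (0,30,60,75):
  for cam in (1,-1):
    t=np.radians(tilt)
    z=np.array([0,np.sin(t),-np.cos(t)]);x=cam*np.array([0,np.cos(t),np.sin(t)]);y=np.cross(z,x)
    M=rot('z',yaw)*R.from_matrix(np.c_[x,y,z])
    for q1,p in((-.65,.2),(-.8,.5)) if tilt>20 else ((-.4,.2),(.25,.2)):
      W=(rot('z',q1)*rot('y',p)).inv()*M*C.inv()
      a=W.as_euler('XYX')  # x(s4q4) y(-q5) x(-q6)
      b=[a[0]+np.pi,-a[1],a[2]+np.pi]
      wr=lambda v:(v+np.pi)%(2*np.pi)-np.pi
      for e in (a,b): 
        if -e[1]<0: print(tilt,cam,(q1,p),'|q4|signed s4=-1:',wr(-e[0]).round(2),'q5',(-e[1]).round(2),'q6',wr(-e[2]).round(2))
```

```text
[[ 0. -0.  1.]
 [-1.  0.  0.]
 [-0. -1. -0.]]
0 1 (-0.4, 0.2) |q4|signed s4=-1: 0.0 q5 -1.37 q6 -2.78
0 1 (0.25, 0.2) |q4|signed s4=-1: -0.0 q5 -1.37 q6 2.86
0 -1 (-0.4, 0.2) |q4|signed s4=-1: -0.0 q5 -1.37 q6 0.37
0 -1 (0.25, 0.2) |q4|signed s4=-1: 0.0 q5 -1.37 q6 -0.28
30 1 (-0.65, 0.2) |q4|signed s4=-1: -0.42 q5 -1.68 q6 -2.51
30 1 (-0.8, 0.5) |q4|signed s4=-1: -0.37 q5 -1.46 q6 -2.26
30 -1 (-0.65, 0.2) |q4|signed s4=-1: -0.42 q5 -1.68 q6 0.64
30 -1 (-0.8, 0.5) |q4|signed s4=-1: -0.37 q5 -1.46 q6 0.88
60 1 (-0.65, 0.2) |q4|signed s4=-1: -0.87 q5 -1.97 q6 -2.62
60 1 (-0.8, 0.5) |q4|signed s4=-1: -0.71 q5 -1.86 q6 -2.29
60 -1 (-0.65, 0.2) |q4|signed s4=-1: -0.88 q5 -1.97 q6 0.52
60 -1 (-0.8, 0.5) |q4|signed s4=-1: -0.71 q5 -1.86 q6 0.85
75 1 (-0.65, 0.2) |q4|signed s4=-1: -1.14 q5 -2.09 q6 -2.74
75 1 (-0.8, 0.5) |q4|signed s4=-1: -0.9 q5 -2.05 q6 -2.37
75 -1 (-0.65, 0.2) |q4|signed s4=-1: -1.14 q5 -2.09 q6 0.4
75 -1 (-0.8, 0.5) |q4|signed s4=-1: -0.91 q5 -2.05 q6 0.78
```

```bash
cat > plan.py <<'E'
from h import *
from scipy.spatial.transform import Rotation as R
YAW=-.034; B=np.array([.4679,-.0114,0.])
Rb=R.from_euler('z',YAW)
def tool(theta):
    t=theta; z=np.array([0,np.sin(t),-np.cos(t)]);x=-np.array([0,np.cos(t),np.sin(t)])
    return Rb*R.from_matrix(np.c_[x,np.cross(z,x),z])
def b2w(p): return B+Rb.apply(p)
def w2b(p): return Rb.inv().apply(np.array(p)-B)
def pose_for(theta,pb,off):  # tool point 'off' (tool frame) at binder point pb
    T=tool(theta); return b2w(np.array(pb))-T.apply(off),T
UP=np.array([-.011,0,.025]) # upper corner of tips
TIP=np.array([0,0,.025]); LO=np.array([.011,0,.025])
def rows(wps,nrows,g=0,cur=None):
    o=monitor.get_obs()
    p,T=(o['tcp_pos'],R.from_quat(o['orientation'])) if cur is None else cur
    out=[]
    for (tp,TT),n in zip(wps,nrows):
        for i in range(n,0,-1):
            sh=T.inv().apply((tp-p)/i)/.02
            rv=((T.inv()*TT).as_rotvec()/i)/.1
            r=np.r_[sh,rv].round(2)
            out.append(list(r)+[g]); p=p+T.apply(r[:3]*.02); T=T*R.from_rotvec(r[3:]*.1)
    M=np.abs(np.array(out)[:,:6]).max()
    for k in range(0,len(out),10): print('['+','.join('['+','.join(f'{v:g}' for v in r)+']' for r in out[k:k+10])+']')
    print('max',M,'end',p.round(4),w2b(p+T.apply(UP)).round(4))
def st():
    o=monitor.get_obs();T=R.from_quat(o['orientation'])
    print('t',round(o['time'],2),'q',o['q'].round(2),'F',o['ft_force'].round(1),'w',round(o['gripper_width'],2))
    z=Rb.inv().apply(T.apply([0,0,1])); print('tcp',o['tcp_pos'].round(4),'UPcorner b',w2b(o['tcp_pos']+T.apply(UP)).round(4),'LO b',w2b(o['tcp_pos']+T.apply(LO)).round(4),'z b',z.round(3))
E
python3 - <<'E'
from plan import *
A=(np.array([.44,-.42,.24]),tool(0))
th=.96
Bp=pose_for(th,[.005,-.235,.060],UP); print(Bp[0])
rows([A],[14])
rows([(Bp[0]+[0,0,.03],Bp[1])],[14],cur=A)
E
```

```text
[ 0.46399802 -0.27320718  0.06532689]
[[-0.95,0.01,0.06,-0,-0,-0.84,0],[-0.95,-0.07,0.06,-0,-0,-0.84,0],[-0.94,-0.15,0.06,-0,-0,-0.84,0],[-0.92,-0.23,0.06,-0,-0,-0.84,0],[-0.9,-0.3,0.06,-0,-0,-0.85,0],[-0.87,-0.38,0.06,-0,-0,-0.84,0],[-0.84,-0.45,0.06,-0,-0,-0.85,0],[-0.8,-0.52,0.06,-0,-0,-0.84,0],[-0.75,-0.58,0.06,-0,-0,-0.85,0],[-0.7,-0.65,0.06,-0,-0,-0.84,0]]
[[-0.64,-0.7,0.05,-0,-0,-0.85,0],[-0.58,-0.75,0.06,-0,-0,-0.84,0],[-0.51,-0.8,0.05,-0,-0,-0.85,0],[-0.44,-0.84,0.06,-0,-0,-0.84,0]]
max 0.95 end [ 0.44   -0.42    0.2399] [-0.014  -0.3984  0.2149]
[[-0.53,-0.07,0.52,0,-0.69,0,0],[-0.49,-0.07,0.55,0,-0.69,0,0],[-0.45,-0.07,0.58,0,-0.68,0,0],[-0.41,-0.07,0.61,0,-0.69,0,0],[-0.37,-0.07,0.64,0,-0.69,0,0],[-0.32,-0.07,0.66,0,-0.68,0,0],[-0.28,-0.07,0.69,0,-0.68,0,0],[-0.23,-0.07,0.7,0,-0.69,0,0],[-0.18,-0.06,0.72,0,-0.69,0,0],[-0.13,-0.07,0.73,0,-0.68,0,0]]
[[-0.08,-0.06,0.73,0,-0.68,0,0],[-0.03,-0.07,0.74,0,-0.69,0,0],[0.03,-0.06,0.73,0,-0.69,0,0],[0.07,-0.07,0.74,0,-0.68,0,0]]
max 0.74 end [ 0.464  -0.2731  0.0953] [ 0.005  -0.2349  0.09  ]
```

Request:
arm_command(
  motion=[
    [-0.95, 0.01, 0.06, 0, 0, -0.84, 0],
    [-0.95, -0.07, 0.06, 0, 0, -0.84, 0],
    [-0.94, -0.15, 0.06, 0, 0, -0.84, 0],
    [-0.92, -0.23, 0.06, 0, 0, -0.84, 0],
    [-0.9, -0.3, 0.06, 0, 0, -0.85, 0],
    [-0.87, -0.38, 0.06, 0, 0, -0.84, 0],
    [-0.84, -0.45, 0.06, 0, 0, -0.85, 0],
    [-0.8, -0.52, 0.06, 0, 0, -0.84, 0],
    [-0.75, -0.58, 0.06, 0, 0, -0.85, 0],
    [-0.7, -0.65, 0.06, 0, 0, -0.84, 0],
  ],
  grip_force=20,
)

```text
time: 1.75
tcp_pos: [0.3699, -0.4469, 0.2443]
orientation: [-0.566, 0.825, -0.0, -0.0]
ft_force: [-0.3, 0.2, -0.0]
gripper_width: -0.002
```

Request:
arm_command(
  motion=[
    [-0.64, -0.7, 0.05, 0, 0, -0.85, 0],
    [-0.58, -0.75, 0.06, 0, 0, -0.84, 0],
    [-0.51, -0.8, 0.05, 0, 0, -0.85, 0],
    [-0.44, -0.84, 0.06, 0, 0, -0.84, 0],
    [0, 0, 0, 0, 0, 0, 0],
  ],
)

```text
time: 2.25
tcp_pos: [0.4416, -0.4191, 0.2391]
orientation: [-0.696, 0.718, 0.0, 0.0]
ft_force: [-1.2, -0.8, 0.0]
gripper_width: -0.001
```

Run:
```python
from plan import *
st()
th=.96
Bp=pose_for(th,[.005,-.235,.060],UP)
rows([(Bp[0]+[0,0,.03],Bp[1])],[14])
```

```text
t 2.25 q [-0.5   0.38  0.24 -0.   -1.43  0.47] F [-1.2 -0.8  0. ] w -0.0
tcp [ 0.4416 -0.4191  0.2391] UPcorner b [-0.0125 -0.3973  0.2141] LO b [-0.0124 -0.4193  0.214 ] z b [-0.     0.001 -1.   ]
[[-0.52,-0.06,0.51,0,-0.69,0,0],[-0.49,-0.06,0.55,0,-0.68,0,0],[-0.45,-0.07,0.58,0,-0.69,0,0],[-0.41,-0.06,0.61,0,-0.68,0,0],[-0.36,-0.07,0.64,0,-0.69,0,0],[-0.32,-0.06,0.66,0,-0.68,0,0],[-0.27,-0.07,0.68,0,-0.69,0,0],[-0.23,-0.06,0.7,0,-0.68,0,0],[-0.18,-0.07,0.71,0,-0.69,0,0],[-0.13,-0.06,0.72,0.01,-0.68,0,0]]
[[-0.08,-0.06,0.73,0,-0.69,0.01,0],[-0.03,-0.07,0.73,0.01,-0.68,0,0],[0.02,-0.06,0.73,0,-0.69,0.01,0],[0.08,-0.07,0.73,0.01,-0.68,0,0]]
max 0.73 end [ 0.4641 -0.2732  0.0952] [ 0.0051 -0.235   0.0899]
```

Request:
arm_command(
  motion=[
    [-0.52, -0.06, 0.51, 0, -0.69, 0, 0],
    [-0.49, -0.06, 0.55, 0, -0.68, 0, 0],
    [-0.45, -0.07, 0.58, 0, -0.69, 0, 0],
    [-0.41, -0.06, 0.61, 0, -0.68, 0, 0],
    [-0.36, -0.07, 0.64, 0, -0.69, 0, 0],
    [-0.32, -0.06, 0.66, 0, -0.68, 0, 0],
    [-0.27, -0.07, 0.68, 0, -0.69, 0, 0],
    [-0.23, -0.06, 0.7, 0, -0.68, 0, 0],
    [-0.18, -0.07, 0.71, 0, -0.69, 0, 0],
    [-0.13, -0.06, 0.72, 0, -0.68, 0, 0],
  ],
)

```text
time: 3.25
tcp_pos: [0.4561, -0.316, 0.137]
orientation: [-0.654, 0.678, 0.234, 0.242]
ft_force: [0.5, 0.3, -0.7]
gripper_width: 0.0
```

Request:
arm_command(
  motion=[
    [-0.08, -0.06, 0.73, 0, -0.69, 0, 0],
    [-0.03, -0.07, 0.73, 0, -0.68, 0, 0],
    [0.02, -0.06, 0.73, 0, -0.69, 0, 0],
    [0.08, -0.07, 0.73, 0, -0.68, 0, 0],
    [0, 0, 0, 0, 0, 0, 0],
  ],
)

```text
time: 3.75
tcp_pos: [0.4616, -0.2737, 0.0931]
orientation: [-0.614, 0.639, 0.324, 0.332]
ft_force: [-0.2, -0.2, -0.3]
gripper_width: -0.003
```

Run:
```python
from plan import *
st()
for c in ("scene","wrist","top"):
    cv2.imwrite(f"pics/{c}1.png",snapshot(c)[:,:,::-1])
im=cv2.imread("pics/scene1.png")[120:300,120:380]; cv2.imwrite("pics/scene1z.png",cv2.resize(im,None,fx=3,fy=3,interpolation=cv2.INTER_CUBIC))
st()
```

```text
t 3.75 q [-0.72  0.77  0.42 -0.73 -1.87  0.71] F [-0.2 -0.2 -0.3] w -0.0
tcp [ 0.4616 -0.2737  0.0931] UPcorner b [ 0.0026 -0.2355  0.0879] LO b [ 0.0025 -0.2481  0.0698] z b [-0.002  0.822 -0.57 ]
t 3.9 q [-0.72  0.77  0.42 -0.72 -1.86  0.71] F [0.2 0.2 0.9] w 0.0
tcp [ 0.463  -0.2752  0.0967] UPcorner b [ 0.0041 -0.2371  0.0912] LO b [ 0.0041 -0.2498  0.0733] z b [ 0.001  0.817 -0.577]
```

View pics/scene1z.png

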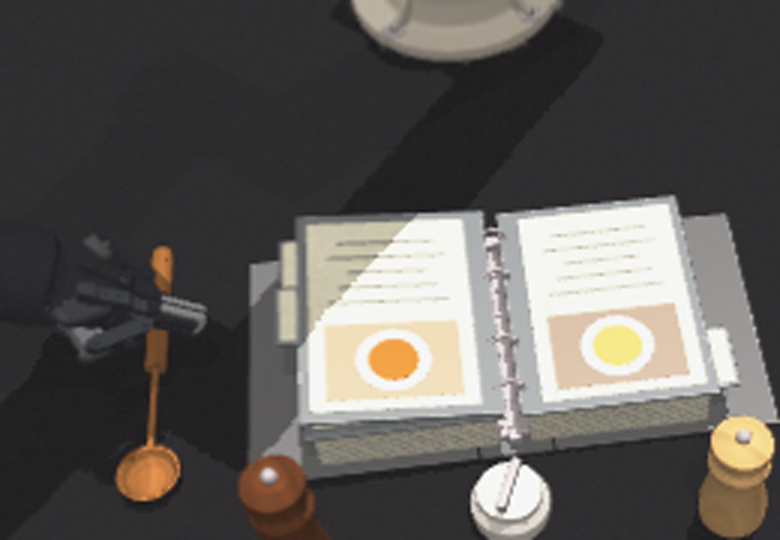

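View pics/wrist1.png

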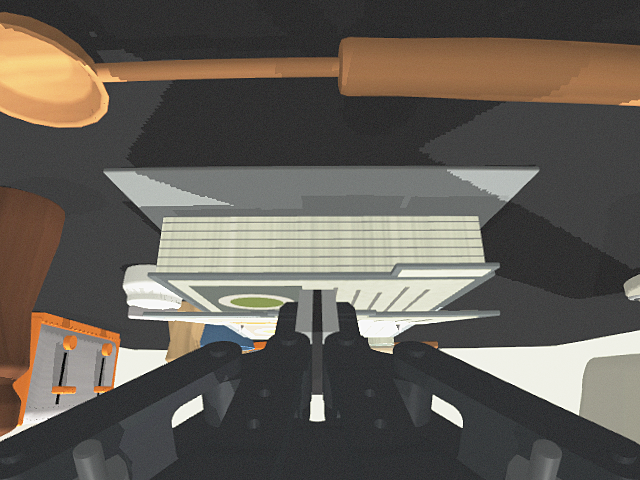

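View pics/top1.png

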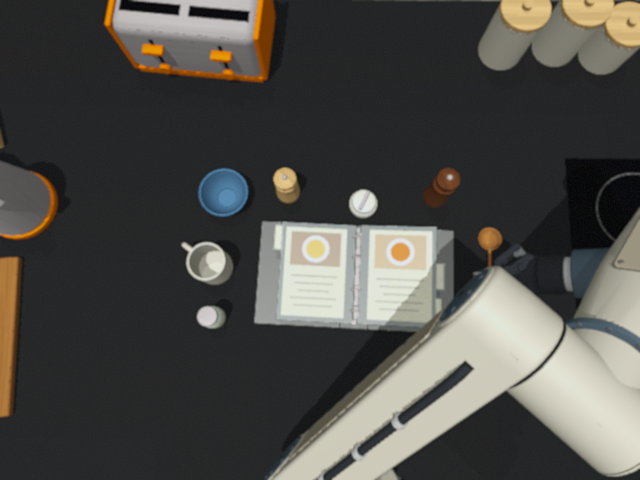

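Run:
```python
from plan import *
rows([pose_for(.96,[.005,-.225,.050],UP),pose_for(.96,[.005,-.177,.050],UP)],[4,6])
```

```text
[[0.34,-0.01,0.42,-0,-0.01,0,0],[0.33,-0.01,0.42,-0,-0.01,0,0],[0.34,-0.01,0.42,-0,-0.01,0,0],[0.33,-0.02,0.42,-0.01,-0.01,0,0],[-0.23,0,0.33,0,-0,0,0],[-0.23,0,0.33,0,-0,0,0],[-0.23,0,0.33,0,-0,0,0],[-0.23,0,0.33,0,-0,0,0],[-0.23,0,0.32,0,-0,0,0],[-0.22,0,0.33,0,-0,0,0]]
max 0.42 end [ 0.466  -0.2153  0.0553] [ 0.005  -0.177   0.0499]
```

Request:
arm_command(
  motion=[
    [0.34, -0.01, 0.42, 0, 0, 0, 0],
    [0.33, -0.01, 0.42, 0, 0, 0, 0],
    [0.34, -0.01, 0.42, 0, 0, 0, 0],
    [0.33, -0.02, 0.42, 0, 0, 0, 0],
    [-0.23, 0, 0.33, 0, 0, 0, 0],
    [-0.23, 0, 0.33, 0, 0, 0, 0],
    [-0.23, 0, 0.33, 0, 0, 0, 0],
    [-0.23, 0, 0.33, 0, 0, 0, 0],
    [-0.23, 0, 0.32, 0, 0, 0, 0],
    [-0.22, 0, 0.33, 0, 0, 0, 0],
  ],
)

```text
time: 4.9
tcp_pos: [0.4661, -0.2137, 0.0548]
orientation: [-0.617, 0.638, 0.32, 0.332]
ft_force: [-0.4, 0.2, 0.4]
gripper_width: 0.005
```

Run:
```python
from plan import *
st()
for c in ("scene","wrist"):
    cv2.imwrite(f"pics/{c}2.png",snapshot(c)[:,:,::-1])
im=cv2.imread("pics/scene2.png")[120:300,120:380]; cv2.imwrite("pics/scene2z.png",cv2.resize(im,None,fx=3,fy=3,interpolation=cv2.INTER_CUBIC))
st()
```

```text
t 4.9 q [-0.65  0.75  0.26 -0.74 -1.72  0.76] F [-0.4  0.2  0.4] w 0.0
tcp [ 0.4661 -0.2137  0.0548] UPcorner b [ 0.0051 -0.1754  0.0495] LO b [ 0.0051 -0.1881  0.0315] z b [ 0.     0.818 -0.575]
t 5.0 q [-0.65  0.75  0.26 -0.74 -1.72  0.76] F [ 1.2 -0.4  0.1] w 0.0
tcp [ 0.466  -0.2132  0.0548] UPcorner b [ 0.005  -0.175   0.0495] LO b [ 0.005  -0.1876  0.0315] z b [-0.001  0.819 -0.574]
```

View pics/scene2z.png

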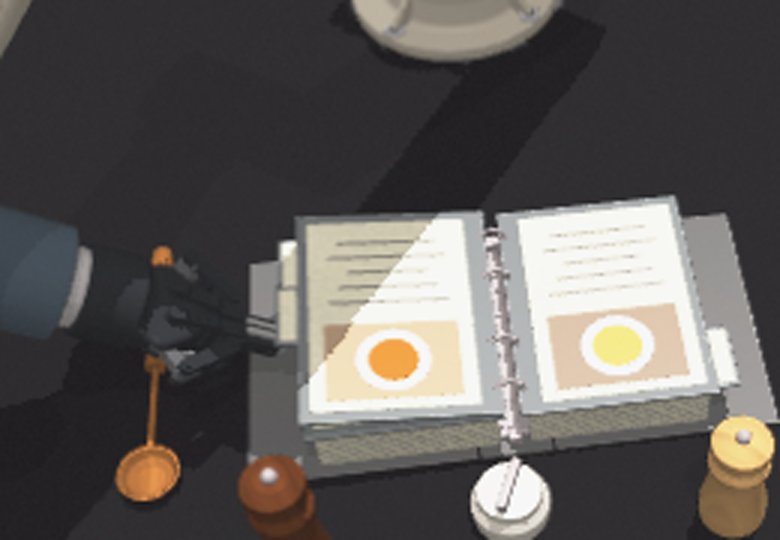

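View pics/wrist2.png

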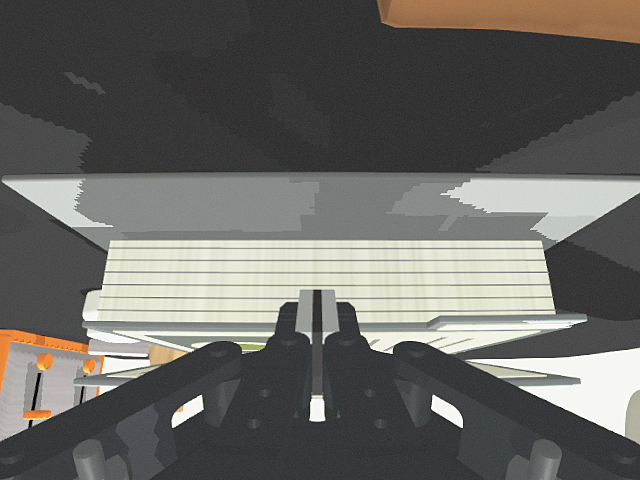

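The wrist picture shows the fingertips at (315,290), standing just outside the block and below the raised top leaf. The next leaf's tab, at (480,322), is clear of them. Now I lift along the arc.

```bash
cat >> plan.py <<'E'
def arc(a,rho,th,x=.005,h=.0025):
    return pose_for(th,[x,-rho*np.cos(a)-h*np.sin(a),.05+rho*np.sin(a)-h*np.cos(a)],UP)
E
python3 - <<'E'
from plan import *
w=[arc(a,.174,.96) for a in np.linspace(.06,.6,10)]
rows(w,[1]*10)
E
```

```text
[[-0.38,0,-0.2,0.01,-0.01,0.01,0],[-0.45,0,-0.26,-0,0,-0,0],[-0.46,0,-0.24,-0,0,-0,0],[-0.48,0,-0.21,-0,0,-0,0],[-0.49,0,-0.18,-0,0,-0,0],[-0.5,0,-0.15,-0,0,-0,0],[-0.51,0,-0.13,-0,0,-0,0],[-0.51,0,-0.09,-0,0,-0,0],[-0.52,0,-0.06,-0,0,-0,0],[-0.52,0,-0.02,-0,0,-0,0]]
max 0.52 end [ 0.4671 -0.1832  0.1515] [ 0.005  -0.1449  0.1461]
```

Request:
arm_command(
  motion=[
    [-0.38, 0, -0.2, 0, 0, 0, 0],
    [-0.45, 0, -0.26, 0, 0, 0, 0],
    [-0.46, 0, -0.24, 0, 0, 0, 0],
    [-0.48, 0, -0.21, 0, 0, 0, 0],
    [-0.49, 0, -0.18, 0, 0, 0, 0],
    [-0.5, 0, -0.15, 0, 0, 0, 0],
    [-0.51, 0, -0.13, 0, 0, 0, 0],
    [-0.51, 0, -0.09, 0, 0, 0, 0],
    [-0.52, 0, -0.06, 0, 0, 0, 0],
    [-0.52, 0, -0.02, 0, 0, 0, 0],
  ],
)

```text
time: 6.0
tcp_pos: [0.467, -0.1839, 0.1519]
orientation: [-0.617, 0.638, 0.32, 0.332]
ft_force: [-0.7, -1.2, -0.4]
gripper_width: 0.001
```

Run:
```python
from plan import *
st()
for c in ("scene","wrist"):
    cv2.imwrite(f"pics/{c}3.png",snapshot(c)[:,:,::-1])
im=cv2.imread("pics/scene3.png")[120:300,120:380]; cv2.imwrite("pics/scene3z.png",cv2.resize(im,None,fx=3,fy=3,interpolation=cv2.INTER_CUBIC))
st()
```

```text
t 6.0 q [-0.62  0.6   0.27 -0.78 -1.82  0.62] F [-0.7 -1.2 -0.4] w 0.0
tcp [ 0.467  -0.1839  0.1519] UPcorner b [ 0.005  -0.1456  0.1466] LO b [ 0.005  -0.1583  0.1286] z b [ 0.     0.818 -0.575]
t 6.1 q [-0.62  0.6   0.27 -0.78 -1.82  0.62] F [ 0.1 -0.8  0.3] w 0.0
tcp [ 0.4673 -0.1836  0.1527] UPcorner b [ 0.0053 -0.1454  0.1473] LO b [ 0.0053 -0.158   0.1293] z b [ 0.001  0.818 -0.575]
```

View pics/scene3z.png

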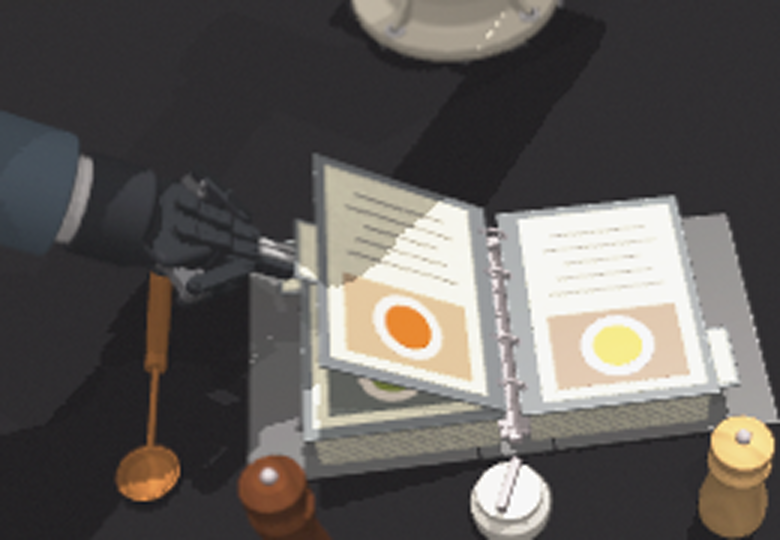

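View pics/wrist3.png

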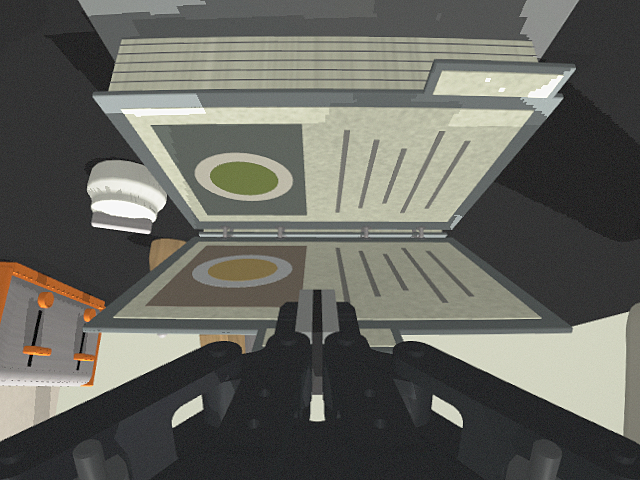

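The scene picture shows the top leaf lifted to about 0.6 rad on the fingertips. The wrist picture shows the next leaf, with its green dish, still flat. I carry on along the arc.

Run:
```python
from plan import *
a=np.linspace(.6,2.1,21)[1:]
w=[arc(x,np.interp(x,[.6,1.2],[.172,.155]),.96) for x in a]
rows(w,[1]*20)
```

```text
[[-0.6,0.01,0.26,-0.01,-0.02,0.02,0],[-0.62,0,0.16,0,0,0,0],[-0.6,0,0.21,0,0,0,0],[-0.57,0,0.24,0,0,0,0],[-0.55,0,0.29,0,0,0,0],[-0.51,0,0.33,0,0,0,0],[-0.49,0,0.35,0,0,0,0],[-0.44,0,0.39,0,0,0,0],[-0.48,0,0.34,0,0,0,0],[-0.45,0,0.36,0,0,0,0]]
[[-0.42,0,0.4,0,0,0,0],[-0.39,0,0.44,0,0,0,0],[-0.36,-0,0.45,0,0,0,0],[-0.32,-0,0.49,0,0,0,0],[-0.28,-0,0.51,0,0,0,0],[-0.25,-0,0.52,0,0,0,0],[-0.2,-0,0.55,0,0,0,0],[-0.16,-0,0.56,0,0,0,0],[-0.13,-0,0.56,0,0,0,0],[-0.07,-0,0.58,0,0,0,0]]
max 0.62 end [0.4745 0.0377 0.1903] [0.0049 0.0761 0.185 ]
```

Request:
arm_command(
  motion=[
    [-0.6, 0, 0.26, 0, 0, 0, 0],
    [-0.62, 0, 0.16, 0, 0, 0, 0],
    [-0.6, 0, 0.21, 0, 0, 0, 0],
    [-0.57, 0, 0.24, 0, 0, 0, 0],
    [-0.55, 0, 0.29, 0, 0, 0, 0],
    [-0.51, 0, 0.33, 0, 0, 0, 0],
    [-0.49, 0, 0.35, 0, 0, 0, 0],
    [-0.44, 0, 0.39, 0, 0, 0, 0],
    [-0.48, 0, 0.34, 0, 0, 0, 0],
    [-0.45, 0, 0.36, 0, 0, 0, 0],
  ],
)

```text
time: 7.1
tcp_pos: [0.4706, -0.0743, 0.2046]
orientation: [-0.617, 0.638, 0.321, 0.332]
ft_force: [0.6, -1.5, -0.3]
gripper_width: -0.002
```

Run:
```python
from plan import *
st()
cv2.imwrite(f"pics/scene4.png",snapshot("scene")[:,:,::-1])
im=cv2.imread("pics/scene4.png")[100:300,120:380]; cv2.imwrite("pics/scene4z.png",cv2.resize(im,None,fx=3,fy=3,interpolation=cv2.INTER_CUBIC))
st()
a=np.linspace(.6,2.1,21)[11:]
w=[arc(x,np.interp(x,[.6,1.2],[.172,.155]),.96) for x in a]
rows(w,[1]*10)
```

```text
t 7.1 q [-0.47  0.43  0.15 -0.85 -1.75  0.49] F [ 0.6 -1.5 -0.3] w -0.0
tcp [ 0.4706 -0.0743  0.2046] UPcorner b [ 0.0049 -0.0359  0.1992] LO b [ 0.0049 -0.0486  0.1812] z b [-0.     0.819 -0.574]
t 7.15 q [-0.47  0.43  0.15 -0.85 -1.75  0.49] F [-0.9  1.9  0.2] w -0.0
tcp [ 0.4708 -0.0729  0.2054] UPcorner b [ 0.005  -0.0346  0.2   ] LO b [ 0.005  -0.0472  0.182 ] z b [-0.     0.819 -0.574]
[[-0.4,0,0.31,0,-0,0.01,0],[-0.39,-0,0.43,0,-0,0,0],[-0.35,-0,0.46,0,-0,0,0],[-0.32,-0,0.48,0,-0,0,0],[-0.29,-0,0.51,0,-0,0,0],[-0.24,-0,0.53,0,-0,0,0],[-0.21,-0,0.54,0,-0,0,0],[-0.16,-0,0.56,0,-0,0,0],[-0.12,-0,0.57,0,-0,0,0],[-0.08,-0,0.57,0,-0,0,0]]
max 0.57 end [0.4745 0.0377 0.1904] [0.005  0.076  0.1851]
```

View pics/scene4z.png

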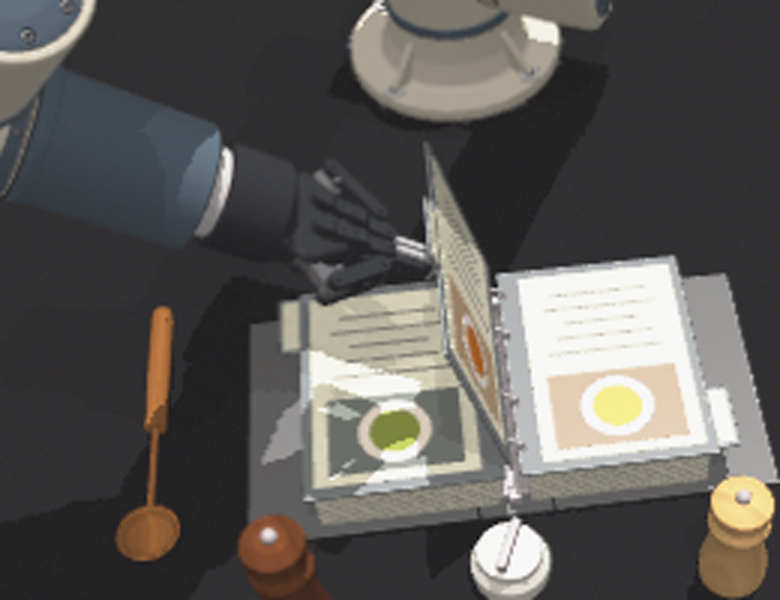

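The leaf is now at about 1.3 rad, with the fingertips behind it near the free edge at (430,255). The next leaf and the spoon haven't moved.

Request:
arm_command(
  motion=[
    [-0.4, 0, 0.31, 0, 0, 0, 0],
    [-0.39, 0, 0.43, 0, 0, 0, 0],
    [-0.35, 0, 0.46, 0, 0, 0, 0],
    [-0.32, 0, 0.48, 0, 0, 0, 0],
    [-0.29, 0, 0.51, 0, 0, 0, 0],
    [-0.24, 0, 0.53, 0, 0, 0, 0],
    [-0.21, 0, 0.54, 0, 0, 0, 0],
    [-0.16, 0, 0.56, 0, 0, 0, 0],
    [-0.12, 0, 0.57, 0, 0, 0, 0],
    [-0.08, 0, 0.57, 0, 0, 0, 0],
  ],
)

```text
time: 8.15
tcp_pos: [0.4744, 0.0362, 0.1889]
orientation: [-0.617, 0.638, 0.321, 0.332]
ft_force: [0.0, 0.5, 1.0]
gripper_width: 0.002
```

Run:
```python
from plan import *
st()
a=np.linspace(2.1,3.0,15)[1:]
w=[arc(x,np.interp(x,[2.1,3],[.155,.15]),min(.96,max(0,np.pi-x-.1))) for x in a]
rows(w,[1]*14)
cv2.imwrite(f"pics/scene5.png",snapshot("scene")[:,:,::-1])
im=cv2.imread("pics/scene5.png")[100:300,120:380]; cv2.imwrite("pics/scene5z.png",cv2.resize(im,None,fx=3,fy=3,interpolation=cv2.INTER_CUBIC))
```

```text
t 8.15 q [-0.29  0.36  0.   -0.91 -1.57  0.44] F [0.  0.5 1. ] w 0.0
tcp [0.4744 0.0362 0.1889] UPcorner b [0.0049 0.0746 0.1835] LO b [0.0049 0.062  0.1655] z b [-0.     0.819 -0.574]
[[-0.22,-0,0.47,0,0.82,-0,0],[-0.11,-0,0.47,0,0.64,-0,0],[-0.1,-0,0.46,0,0.64,-0,0],[-0.11,-0,0.46,0,0.65,-0,0],[-0.1,-0,0.46,0,0.64,-0,0],[-0.11,-0,0.46,0,0.64,-0,0],[-0.1,-0,0.45,0,0.65,-0,0],[-0.11,-0,0.46,0,0.64,-0,0],[-0.1,-0,0.46,0,0.64,-0,0],[-0.11,-0,0.45,0,0.64,-0,0]]
[[-0.1,-0,0.45,0,0.65,0,0],[-0.11,-0,0.45,0,0.64,0,0],[-0.1,-0,0.45,0,0.64,0,0],[-0.11,-0,0.45,0,0.65,0,0]]
max 0.82 end [0.4774 0.1245 0.0982] [0.0049 0.1482 0.0737]
```

View pics/scene5z.png

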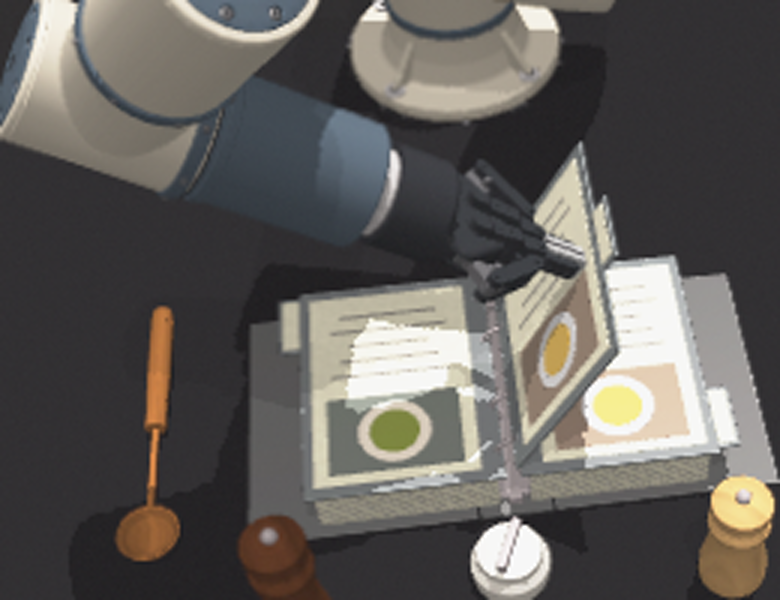

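The leaf has passed upright and the next leaf, with the green dish, is still flat. I continue down the left side.

Request:
arm_command(
  motion=[
    [-0.22, 0, 0.47, 0, 0.82, 0, 0],
    [-0.11, 0, 0.47, 0, 0.64, 0, 0],
    [-0.1, 0, 0.46, 0, 0.64, 0, 0],
    [-0.11, 0, 0.46, 0, 0.65, 0, 0],
    [-0.1, 0, 0.46, 0, 0.64, 0, 0],
    [-0.11, 0, 0.46, 0, 0.64, 0, 0],
    [-0.1, 0, 0.45, 0, 0.65, 0, 0],
    [-0.11, 0, 0.46, 0, 0.64, 0, 0],
    [-0.1, 0, 0.46, 0, 0.64, 0, 0],
    [-0.11, 0, 0.45, 0, 0.64, 0, 0],
  ],
)

```text
time: 9.2
tcp_pos: [0.477, 0.1086, 0.132]
orientation: [-0.688, 0.711, 0.102, 0.107]
ft_force: [-0.7, -1.0, 0.3]
gripper_width: 0.003
```

Request:
arm_command(
  motion=[
    [-0.1, 0, 0.45, 0, 0.65, 0, 0],
    [-0.11, 0, 0.45, 0, 0.64, 0, 0],
    [-0.1, 0, 0.45, 0, 0.64, 0, 0],
    [-0.11, 0, 0.45, 0, 0.65, 0, 0],
    [0, 0, 0, 0, 0, 0, 0],
  ],
)

```text
time: 9.7
tcp_pos: [0.4763, 0.1246, 0.097]
orientation: [-0.696, 0.718, 0.014, 0.013]
ft_force: [0.4, -0.5, -0.4]
gripper_width: -0.003
```

Run:
```python
from plan import *
st()
for c in ("scene","top"):cv2.imwrite(f"pics/{c}6.png",snapshot(c)[:,:,::-1])
im=cv2.imread("pics/scene6.png")[100:300,180:440]; cv2.imwrite("pics/scene6z.png",cv2.resize(im,None,fx=3,fy=3,interpolation=cv2.INTER_CUBIC))
st()
T=pose_for(0,[.005,.15,.052],UP)
rows([T],[10])
```

```text
t 9.7 q [ 0.55  0.25 -0.31 -0.04 -0.99 -0.56] F [ 0.4 -0.5 -0.4] w -0.0
tcp [0.4763 0.1246 0.097 ] UPcorner b [0.0037 0.1481 0.0725] LO b [0.0038 0.1261 0.0716] z b [-0.003  0.038 -0.999]
t 9.8 q [ 0.55  0.25 -0.31 -0.04 -0.99 -0.56] F [ 0.4 -1.5  0.2] w -0.0
tcp [0.477  0.1239 0.0983] UPcorner b [0.0044 0.1475 0.0737] LO b [0.0045 0.1255 0.0728] z b [-0.001  0.041 -0.999]
[[-0.01,-0,0.11,0,0.04,0,0],[-0.01,-0,0.11,0,0.04,0,0],[-0.01,-0,0.11,0,0.04,0,0],[-0.02,-0,0.11,0,0.04,0,0],[-0.02,-0,0.1,0,0.04,0,0],[-0.02,-0.01,0.11,0,0.04,0,0],[-0.01,-0,0.1,0,0.04,0,0],[-0.02,-0.01,0.11,0,0.04,0,0],[-0.01,-0,0.1,0.01,0.05,0.01,0],[-0.02,-0.01,0.11,0,0.04,0,0]]
max 0.11 end [0.4777 0.1273 0.0769] [0.0051 0.15   0.0519]
```

View pics/scene6z.png

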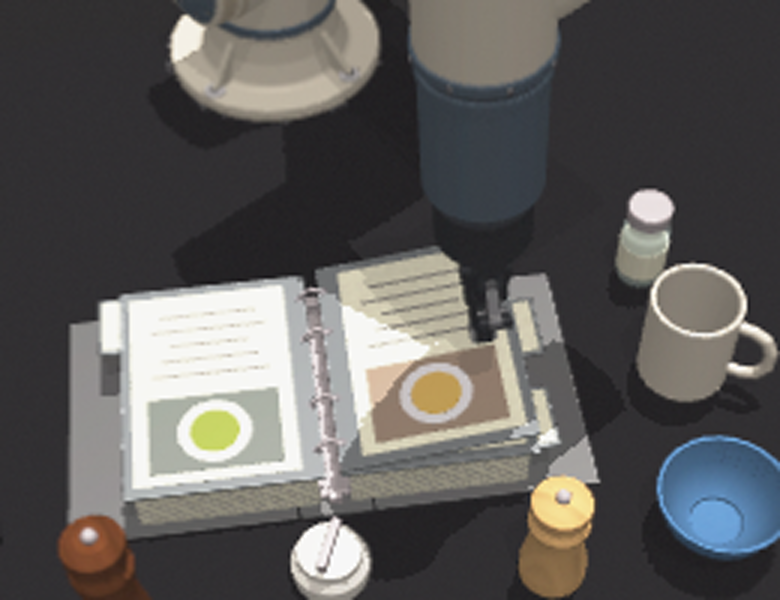

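The leaf is nearly flat on the left, at about 3.0 rad, with the tips on it at (490,320). I press it down gently.

Request:
arm_command(
  motion=[
    [-0.01, 0, 0.11, 0, 0.04, 0, 0],
    [-0.01, 0, 0.11, 0, 0.04, 0, 0],
    [-0.01, 0, 0.11, 0, 0.04, 0, 0],
    [-0.02, 0, 0.11, 0, 0.04, 0, 0],
    [-0.02, 0, 0.1, 0, 0.04, 0, 0],
    [-0.02, 0, 0.11, 0, 0.04, 0, 0],
    [-0.01, 0, 0.1, 0, 0.04, 0, 0],
    [-0.02, 0, 0.11, 0, 0.04, 0, 0],
    [-0.01, 0, 0.1, 0, 0.05, 0, 0],
    [-0.02, 0, 0.11, 0, 0.04, 0, 0],
  ],
)

```text
time: 10.8
tcp_pos: [0.4776, 0.1271, 0.0772]
orientation: [-0.695, 0.719, -0.0, -0.0]
ft_force: [0.2, -0.6, 1.5]
gripper_width: 0.003
```

```bash
python3 -c "
from plan import *
st()"
```

```text
t 10.8 q [ 0.58  0.28 -0.34  0.   -0.95 -0.61] F [ 0.2 -0.6  1.5] w 0.0
tcp [0.4776 0.1271 0.0772] UPcorner b [0.0049 0.1497 0.0522] LO b [0.0049 0.1277 0.0522] z b [-0. -0. -1.]
```

Not much force yet. I go down 0.4 mm per row until it firms up.

Request:
arm_command(
  motion=[
    [0, 0, 0.02, 0, 0, 0, 0],
    [0, 0, 0.02, 0, 0, 0, 0],
    [0, 0, 0.02, 0, 0, 0, 0],
    [0, 0, 0, 0, 0, 0, 0],
  ],
)

```text
time: 11.2
tcp_pos: [0.4776, 0.1271, 0.0771]
orientation: [-0.695, 0.719, -0.0, 0.0]
ft_force: [-3.7, -0.9, 9.0]
gripper_width: -0.0
```

Request:
arm_command(
  motion=[
    [0, 0, 0.02, 0, 0, 0, 0],
    [0, 0, 0.02, 0, 0, 0, 0],
    [0, 0, 0, 0, 0, 0, 0],
  ],
)

```text
time: 11.5
tcp_pos: [0.4777, 0.1271, 0.0769]
orientation: [-0.695, 0.719, -0.0, 0.0]
ft_force: [-6.1, -0.2, 13.7]
gripper_width: -0.001
```

Firm contact at 13.7 N with the tips at 52 mm, the height expected for a flat leaf. I retract straight up and away.

Request:
arm_command(
  motion=[
    [0, 0, 0, 0, 0, 0, 0],
    [0, 0, -0.1, 0, 0, 0, 0],
    [0, 0, -0.3, 0, 0, 0, 0],
    [0, 0, -0.8, 0, 0, 0, 0],
    [0, 0, -1, 0, 0, 0, 0],
    [0, 0, -1, 0, 0, 0, 0],
    [0, 0, -1, 0, 0, 0, 0],
    [0, 0, -1, 0, 0, 0, 0],
    [0, 0, -1, 0, 0, 0, 0],
    [0, 0, -1, 0, 0, 0, 0],
  ],
)

```text
time: 12.5
tcp_pos: [0.4775, 0.127, 0.2202]
orientation: [-0.695, 0.719, 0.0, -0.0]
ft_force: [0.4, 0.2, 0.2]
gripper_width: -0.004
```

Request:
arm_command(
  motion=[
    [0.5, 0.8, -0.3, 0, 0, 0, 0],
    [0.5, 0.8, -0.3, 0, 0, 0, 0],
    [0.5, 0.8, -0.3, 0, 0, 0, 0],
    [0.5, 0.8, -0.3, 0, 0, 0, 0],
    [0.5, 0.8, -0.3, 0, 0, 0, 0],
    [0.5, 0.8, 0, 0, 0, 0, 0],
    [0.5, 0.8, 0, 0, 0, 0, 0],
    [0, 0, 0, 0, 0, 0, 0],
    [0, 0, 0, 0, 0, 0, 0],
  ],
)

```text
time: 13.4
tcp_pos: [0.3633, 0.0609, 0.2497]
orientation: [-0.695, 0.719, -0.0, 0.0]
ft_force: [-0.6, 0.7, -0.5]
gripper_width: -0.002
```

Run:
```python
from plan import *
st()
for c in ("scene","top"):cv2.imwrite(f"pics/{c}7.png",snapshot(c)[:,:,::-1])
im=cv2.imread("pics/scene7.png")[130:310,160:440]; cv2.imwrite("pics/scene7z.png",cv2.resize(im,None,fx=2.8,fy=2.8,interpolation=cv2.INTER_CUBIC))
# predicted tab corners at pi and other angles
for c in("scene","top"):
  m=camera_model(c)
  for a in (3.0,3.09,3.14):
    print(c,a,[proj(m,b2w(np.array([x,-.186*np.cos(a),.05+.186*np.sin(a)+.002]))).round(1) for x in(-.03,.03)],proj(m,b2w(np.array([.107,-.168*np.cos(a),.052+.168*np.sin(a)]))).round(1))
print([ (r['location'],r['score']) for r in mark_of('top_leaf_tab','scene')])
m=camera_model('scene');print([proj(m,b2w(np.array([0,.177*np.cos(d),.05+.177*np.sin(d)]))).round(1) for d in(0,.05,.1)])
```

```text
t 13.4 q [ 0.6  -0.11 -0.31  0.   -1.37 -0.63] F [-0.6  0.7 -0.5] w -0.0
tcp [0.3633 0.0609 0.2497] UPcorner b [-0.107   0.0797  0.2247] LO b [-0.107   0.0577  0.2247] z b [ 0.001  0.001 -1.   ]
scene 3.0 [array([357.2, 198.1]), array([361.7, 216.7])] [360.5 243.6]
scene 3.09 [array([357.3, 202.2]), array([361.8, 220.7])] [360.6 247.1]
scene 3.14 [array([357.2, 204.5]), array([361.6, 222.9])] [360.4 249. ]
top 3.0 [array([269.1, 281.3]), array([271.1, 253.2])] [282.  218.7]
top 3.09 [array([269.2, 282.1]), array([271.2, 254.4])] [281.9 220.2]
top 3.14 [array([269.5, 282.5]), array([271.5, 255.1])] [282.2 221.1]
[([357.6, 219.0], 0.56)]
[array([355.9, 214.5]), array([356. , 212.4]), array([356. , 210.2])]
```

View pics/scene7z.png

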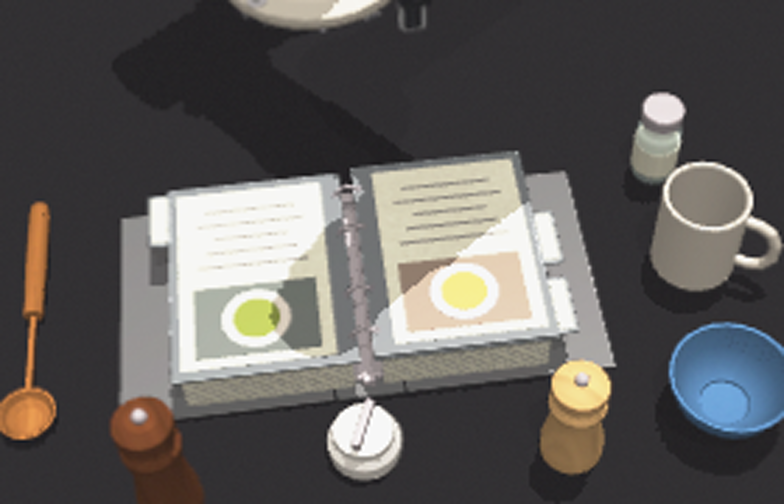

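View pics/top7.png

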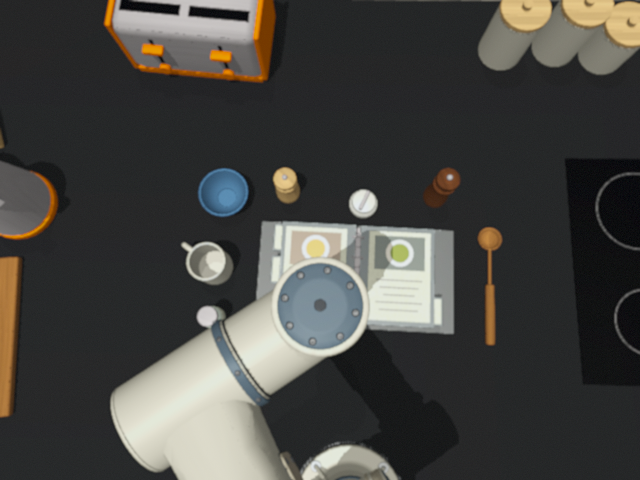

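The turned leaf's far tab corner sits at (360,223) in the scene picture; a flat leaf at 3.14 rad predicts (361.6,222.9). The next leaf is flat on the right and all the objects are in place. I move fully clear of the binder, then hand in.

Request:
arm_command(
  motion=[
    [-0.9, 0.8, -0.4, 0, 0, 0, 0],
    [-0.9, 0.8, -0.4, 0, 0, 0, 0],
    [-0.9, 0.8, -0.4, 0, 0, 0, 0],
    [-0.9, 0.8, -0.4, 0, 0, 0, 0],
    [-0.9, 0.8, -0.4, 0, 0, 0, 0],
    [-0.9, 0.8, -0.4, 0, 0, 0, 0],
    [0, 0, 0, 0, 0, 0, 0],
    [0, 0, 0, 0, 0, 0, 0],
    [0, 0, 0, 0, 0, 0, 0],
  ],
)

```text
time: 14.45
tcp_pos: [0.2712, 0.1719, 0.297]
orientation: [-0.695, 0.719, -0.0, -0.001]
ft_force: [-0.0, 0.2, 0.1]
gripper_width: 0.002
```

Run:
```python
from plan import *
st()
cv2.imwrite("pics/top8.png",snapshot("top")[:,:,::-1])
```

```text
t 14.45 q [ 1.07 -0.23 -0.28 -0.   -1.52 -1.1 ] F [-0.   0.2  0.1] w 0.0
tcp [0.2712 0.1719 0.297 ] UPcorner b [-0.2028  0.1875  0.2719] LO b [-0.2028  0.1655  0.272 ] z b [-0.001 -0.001 -1.   ]
```

View pics/top8.png

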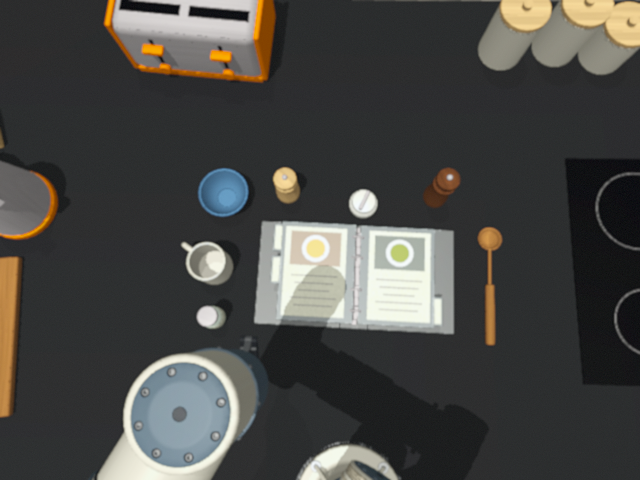

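The top picture shows the leaf flat on the left, with its tab at (275,270), and the next recipe showing on the right. Everything else is where it was and the arm is clear.

```bash
python3 -c "
from station import manip
print(manip.close_job())"
```

```text
the job is handed in; nothing more can be done
None
```

I turned the top leaf over the rings and pressed it flat on the left, and the next recipe now shows on the right. I handed the job in at about 14.5 s of the 56 s allowed.

**How:** I slid the shut fingertips under the leaf's tab, lifted the leaf along its arc past upright, and pressed it down with about 14 N. I then withdrew the arm to the near-left of the binder.

**Last checks:**
- **Leaf flat:** its far tab corner in the scene picture is within about 2 pixels of where a flat leaf (3.14 rad) should put it. The pressing tips also stopped at 52 mm, the expected height of the leaf's top face.
- **Next leaf and objects:** the next leaf lies flat on the right, and the mills, mug, jar, timer, bowl and spoon look unmoved in the pictures.
- **Arm clear:** the force reading was about zero at the end.

**One disagreement:** the trained network put the turned tab about 4.5 pixels lower in the scene picture than a flat leaf predicts, with a low score of 0.56. I went by the corner I read from the picture.

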